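# Put the pipette tips away: lid down, drawer in

## Robot

A 6-joint arm with a two-finger parallel gripper is mounted at the origin on a cart in front of the work surface, level with it; the furniture and walls round the work are solid. World frame = base frame: x ahead of the robot, y to its left, z up, the work surface at z = 0. Lengths are in m, angles in rad, forces in N, time in s.
With the tool pointing down it reaches from about 0.4 to 0.825 m from the base axis. Payload 7 kg.
Tool frame: the origin (TCP) lies on the centre line of the jaws, within the pads' length; the fingertips stand 19 mm ahead of it and the grasp point (between the pads) is the TCP; z points along the fingers, y is the line along which they close (so a half turn about z gives the same grasp; the last joint's range is limited). The gripper opens to 88 mm and grips with 3 to 60 N. Pads are 19 mm wide; open, the fingers measure 130 mm over their backs; the gripper's body (78 mm by 193 mm) begins 47 mm behind the grasp point.
Start: joints at [-1.011, 0.359, 0.012, 0, -1.224, -0.288], TCP at [0.181, -0.65, 0.246] pointing down, gripper open.
Joint ranges: [-3.07, 3.07], [-1.43, 2.12], [-1.02, 1.25], [-3.03, 1.67], [-3.05, -0], [-3.03, 3.03]. Speed limits (rad/s): [2.39, 2.39, 3.01, 3.14, 3.14, 3.14].

## Interface

Orientations are given as [roll, pitch, yaw] about the fixed x, y, z axes, in that order (R = Rz(yaw) Ry(pitch) Rx(roll)).
In Python, from station import arm, imaging, models gives the robot as it stands.
- The arm moves only by the tool play_rows, never from a script. Its arguments are lists of equal length, an entry for each row: "travel": the shift along the tool's x, y, z in units of 25 mm (1.0 is 25 mm), a list of three; "twist": the turn about the tool's z in units of 0.15 rad (1.0 is 0.15 rad). A call has 1 to 8 rows; each row shifts and turns the commanded pose from where the row before left it, along the tool's axes as they then stand; what a row does not reach is not made up. A row lasts 1/8 s, in which the tool goes at most 62.5 mm and 10.7 degrees, less where a joint would pass 70% of its speed; a pose out of reach is approached as far as the arm can. A call with a number of a shift or a turn outside -1 to 1 is refused whole. A call with a gripper value outside its range is refused whole. "fingers" is the opening, from 0 (shut) to 1 (fully open), set as the call begins (left out, the last holds). The fingers move at their own pace and stop on an object; "newtons" is the grip in N (left out, the last holds). Time passes only in rows, so rows that do not move let the fingers close. It gives the time, the measured TCP pose, the force, the opening and the grip force at its end, in the units of the state.
- arm.get_state(): the state, without advancing time (a new reading comes with each control period).
- imaging.grab_frame(name): name is "side" or "top" or "wrist"; returns a dict with "pixels" (400x640x3 uint8, red, green, blue), "fx", "fy", "cx", "cy" (pixels), "R" (3x3) and "t" (3): a world point X has camera coordinates R X + t; the wrist camera has in their place "T_tool_cam" (4x4, takes a point from camera to tool coordinates, whose origin is the TCP and whose axes are the flange's). Camera axes: x right, y down, z forward; pixel columns grow to the right and rows downward; lengths in m; the calibration is good to about 2 mm. A picture is of the moment at which its call begins: read the wrist's pose just before it. There is no depth.
- arm.job_done(): hands the job in; it is judged then, once.
Trained networks look in the newest picture that a camera, given by its name, has taken for a name from the list of things; names that differ only in an ending like _2 or _b are one class to them, and where a whole thing is asked for, a point or a joint stands for the part that bears it (a point fixed in the world has none). Each returns a list of dicts, best first, with "confidence" (0 to 1); they miss things now and then, are a little off and sometimes report something else, mostly with a low value. They report only what shows in the picture. A call takes as long as a camera call. They do not tell look-alikes from the thing itself.
- models.boxes_of(name, camera): "extent" ([centre column, centre row, width, height] in pixels, round what is visible of it).
- models.silhouettes(name, camera): "pixels" (400x640 bool, what is visible of it) and "extent" ([centre column, centre row, width, height] in pixels, round what is visible of it).
The state is a dict: "t": time; "q": joint angles; "qd": joint speeds; "joint_efforts": joint torques, N m; "eef_pos": TCP position; "ee_rot": TCP orientation; "force": force on the tool from outside, world axes, zero at the start; "moment": the same for the moment, N m; "width": finger opening in m; "gripper_force": force on a finger pad.
Only numpy, scipy, OpenCV 4.12 (cv2) and the standard library are available. Lean on these libraries where they do the work, as an engineer would, in place of code of your own. Each camera call takes 0.05 s, during which the arm holds its last target. There are 200 camera calls.

## Task

Put the pipette tips away dust-free, using only pushes of the fingertips: push the open lid of the tip box in the pulled-out drawer over from behind and down until it is fully shut, then push the drawer fully home into its grey housing with the box in it. Push gently; do not lift the box or pull it out of the drawer, do not push the drawer in while the lid is up, and leave the glassware and other small things beside it where they are.

Things in the scene. Friction and masses are not known exactly. Their poses are not given: they have to be found in the camera images.
- unit: Grey steel drawer housing, fixed to the desk, 110 (x) x 164 (y) x 114 (z) mm, open at its front (-x) side. Origin: centre of its underside on the desk. Its own x axis points from its open front to its back (turned up to 0.35 rad from world x), z up. Its front edge lies at x = -55 mm, its flat roof at z = 114 mm.
- drawer (a joint): How far the drawer stands out of the housing along the housing's -x, in m: 0 fully home, 0.19 the outer stop; it starts about 0.18 out. Stays where it is left; about 2 N moves it slowly, so pushing at the lid may draw it out to its stop.
- front_panel (a point): Point on the outer face of the drawer's flat upright white front panel, mid-width, 65 mm above the desk. Axes as the housing's. The panel is 164 mm wide, 8 mm thick, 6 to 100 mm above the desk; when home its outer face is 8 mm before the housing's front edge. Behind it is a tray 98 mm long with rails 28 mm above the desk, holding the tip box.
- tipbox: Blue pipette tip box with a clear hinged lid, standing loose in the drawer's tray (floor 12 mm above the desk) with a few mm of play; 82 (x) x 118 (y) x 86 (z) mm when shut, 0.3 kg in all. Origin: centre of its underside. x axis about as the housing's; its hinge is at the back (+x).
- lid_hinge (a point): Middle of the lid's hinge line, on the box at x = 42 mm, z = 54 mm in its frame; the line runs along the box's y. The light clear lid is a shallow cap 82 mm (hinge to front) x 118 mm wide x 32 mm deep. Fully open, its upper rear edge is 58 mm behind the hinge line (+x) and about 66 mm above it; its highest edge is about 77 mm above the hinge.
- tipbox_lid (a joint): Opening angle of the box's clear lid in rad: 0 shut, 1.92 fully open, leaning back towards the housing. Its hinge is damped (0.05 N m s): pushed at its rear face towards the front it yields slowly to a light push; below about 1.1 rad its weight sinks it shut at only about 0.1 to 0.2 rad/s, so push it all the way. Shut, its top is 98 mm above the desk.
- beaker_small: Small glass beaker, 51 mm wide, 52 mm high, loose, to the left of the drawer. Origin: centre of its underside. A bystander, as are the next four.
- vial_1: Brown glass vial with a black cap, 22 mm wide, 48 mm high, loose, to the left of the drawer. Origin: centre of its underside.
- vial_0: Clear glass vial with a white cap, 22 mm wide, 48 mm high, loose, to the right of the drawer. Origin: centre of its underside.
- stopper_0: Black rubber stopper, 27 mm wide, 24 mm high, loose, to the right of the drawer. Origin: centre of its underside.
- syringe: Plastic syringe, 132 mm long, 21 mm thick, lying loose on the desk to the left of the drawer. Origin: centre of its underside.
Mind the look-alikes: they are no part of the job. What is meant by the tipbox is not brown, and is the larger of those in its own colour.

How it is judged:
By the outcome, as a careful person would: the job done as asked, in the order asked, and still so for the second after the job is handed in, with the robot touching nothing.
It also fails if it takes over 58 s, if anything falls off the work surface, if the arm or the gripper's body presses on something with over 40 N, if the wrist force passes 120 N, or if a joint passes its speed limit or range.

## Working session

There is one attempt and no reset: what is moved stays moved. The work goes in short steps, Python scripts to look and compute and a tool call to move; the robot and the scene stay as the last step left them, time stands still between calls to the robot, and variables do not carry over. Pictures are saved under pics/ and viewed, at most 10 in all, crops included, and the job is handed in when it is done.

Besides the shell and the picture viewer there is one more tool, called after ">>>" as a command line: name --pt "numbers of a row" for each row, then --argument value for the rest. play_rows: Moves the arm, as the interface text tells. Shifts and turns lie within -1 to 1; 1 stands for 25 mm of shift or 0.15 rad of turn. Its arguments: {"type":"object","properties":{"travel":{"type":"array","items":{"type":"array","items":{"type":"number"}}},"twist":{"type":"array","items":{"type":"number"}},"fingers":{"type":"number"},"newtons":{"type":"number"}},"required":["travel","twist"]}

```bash
mkdir -p pics
cat > h.py <<'E'
import numpy as np, cv2
from station import arm, imaging, models
def save(n,f): cv2.imwrite('pics/'+n+'.png',cv2.cvtColor(f['pixels'],cv2.COLOR_RGB2BGR))
def proj(f,X):
    c=np.atleast_2d(X)@np.array(f['R']).T+np.array(f['t']); return np.c_[f['fx']*c[:,0]/c[:,2]+f['cx'],f['fy']*c[:,1]/c[:,2]+f['cy']]
def onplane(f,uv,z):
    R=np.array(f['R']);t=np.array(f['t']);C=-R.T@t
    d=R.T@np.array([(uv[0]-f['cx'])/f['fx'],(uv[1]-f['cy'])/f['fy'],1]); return C+d*(z-C[2])/d[2]
E
python3 - <<'E'
from h import *
np.set_printoptions(precision=3,suppress=True)
s=arm.get_state();print(s['t'],s['eef_pos'],s['ee_rot'],s['force'],s['width'])
ims=[]
for c in('side','top'):
    f=imaging.grab_frame(c);save(c+'0',f)
    print(c,f['fx'],f['cx'],f['cy'],'C',-np.array(f['R']).T@f['t'],np.array(f['R']))
    for n in('unit','front_panel','tipbox','tipbox_lid','beaker_small','vial_0'):
        for b in models.silhouettes(n,c)[:2]:
            r=cv2.minAreaRect(np.argwhere(b['pixels'])[:,::-1].astype(np.float32))
            print(c,n,round(b['confidence'],2),np.round(b['extent']),np.round(cv2.boxPoints(r)).tolist())
E
```

```text
0.0 [ 0.181 -0.65   0.245] [ 3.14 -0.   -2.87] [-0.253 -0.146 -0.397] 0.08780446788647084
side 486.6240331811414 322.43090597268383 198.18235383692993 C [0.549 1.064 0.637] [[-1.    -0.022  0.002]
 [-0.013  0.513 -0.858]
 [ 0.018 -0.858 -0.513]]
side unit 0.76 [300. 212. 149.  83.] [[225.0, 251.0], [225.0, 169.0], [372.0, 170.0], [371.0, 252.0]]
side front_panel 0.96 [329. 215.  92.  74.] [[282.0, 245.0], [287.0, 174.0], [374.0, 180.0], [369.0, 251.0]]
side front_panel 0.38 [387. 289.  47.  33.] [[364.0, 301.0], [405.0, 266.0], [412.0, 274.0], [371.0, 309.0]]
side tipbox 0.87 [403. 199.  22.  37.] [[390.0, 179.0], [414.0, 179.0], [414.0, 216.0], [390.0, 216.0]]
side tipbox 0.81 [330. 202.  65.  70.] [[277.0, 206.0], [308.0, 160.0], [380.0, 208.0], [350.0, 254.0]]
side tipbox_lid 0.84 [312. 194.  29.  65.] [[289.0, 172.0], [317.0, 163.0], [335.0, 218.0], [307.0, 228.0]]
side tipbox_lid 0.84 [401. 191.  27.  26.] [[390.0, 179.0], [414.0, 179.0], [414.0, 204.0], [390.0, 204.0]]
side beaker_small 0.87 [329. 265.  25.  38.] [[318.0, 248.0], [343.0, 248.0], [343.0, 282.0], [318.0, 282.0]]

[... 603 characters left out ...]
58.] [[389.0, 209.0], [434.0, 204.0], [440.0, 258.0], [395.0, 263.0]]
top tipbox 0.66 [292. 197.  52.  73.] [[259.0, 229.0], [262.0, 160.0], [317.0, 163.0], [314.0, 232.0]]
top tipbox_lid 0.95 [292. 178.  60.  33.] [[261.0, 193.0], [262.0, 160.0], [317.0, 162.0], [315.0, 195.0]]
top tipbox_lid 0.84 [420. 231.  46.  54.] [[395.0, 208.0], [435.0, 204.0], [441.0, 257.0], [401.0, 261.0]]
top beaker_small 0.56 [224. 203.  20.  22.] [[207.0, 200.0], [222.0, 184.0], [240.0, 202.0], [224.0, 217.0]]
top vial_0 0.42 [240. 146.  11.  13.] [[232.0, 146.0], [238.0, 140.0], [246.0, 148.0], [240.0, 154.0]]
top vial_0 0.2 [286. 201.  75.  76.] [[247.0, 164.0], [321.0, 162.0], [323.0, 239.0], [249.0, 241.0]]
```

Run:
```python
import cv2
a=cv2.imread('pics/side0.png')[130:330,190:470];b=cv2.imread('pics/top0.png')[80:280,180:460]
v=cv2.vconcat([cv2.resize(a,None,fx=2.8,fy=2.8*1.0)[:300*2-20][:560]]);
cv2.imwrite('pics/sc.png',cv2.resize(a,(784,560),interpolation=cv2.INTER_CUBIC));cv2.imwrite('pics/tc.png',cv2.resize(b,(784,560),interpolation=cv2.INTER_CUBIC))
```

```text
(no output)
```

View pics/sc.png

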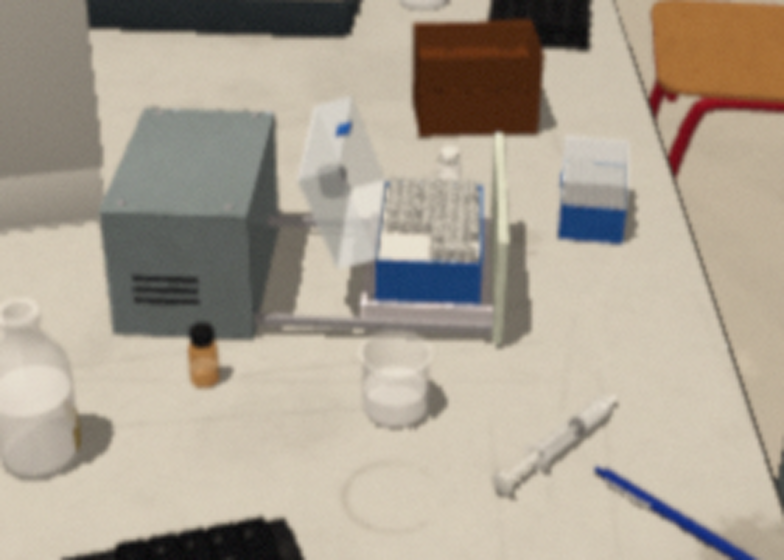

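View pics/tc.png

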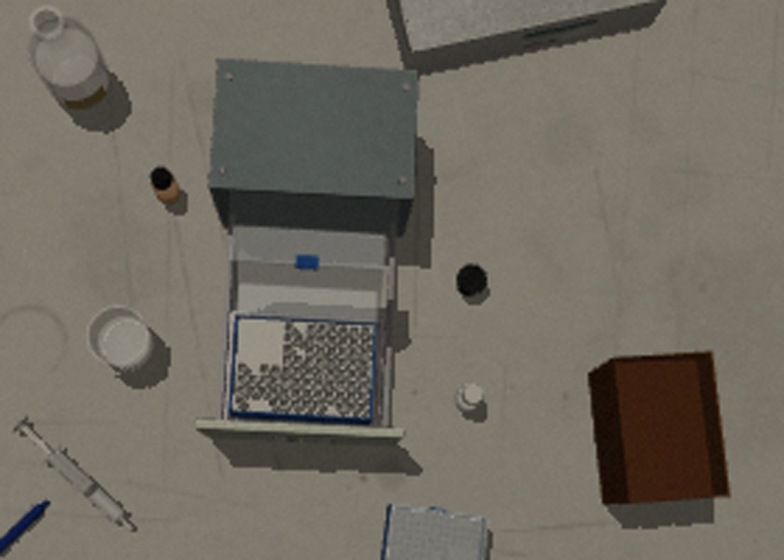

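The side view shows the lid standing open at crop (300–380, 100–265), between the housing at left and the white panel at x≈500. The top view shows the roof corners, panel top edge and box rim, with a small look-alike box in front of the panel. Next I'll fit the poses.

Run:
```python
from h import *
from scipy.optimize import least_squares
np.set_printoptions(precision=3,suppress=True)
T=imaging.grab_frame('top');S=imaging.grab_frame('side')
t=lambda *p:np.array(p)/2.8+[180,80]
s=lambda *p:np.array(p)/2.8+[190,130]
def W(p,L):
    x,y,a=p; c,n=np.cos(a),np.sin(a); return np.array([x+c*L[0]-n*L[1],y+n*L[0]+c*L[1],L[2]])
h=.082
roof=[(.055,h,.114),(.055,-h,.114),(-.055,-h,.114),(-.055,h,.114)]
to=[t(217,60),t(418,72),t(413,198),t(209,187)]
so=[s(150,110),None,s(245,215),s(103,212)] # guess: order below
# side view: roof near-left etc. world +x is image left, +y toward camera
so=[s(103,212),s(148,110),s(275,114),s(248,215)]
def res(q):
    p=q[:3];d=q[3];r=[]
    for L,a,b in zip(roof,to,so): r+=[proj(T,W(p,L))[0]-a,proj(S,W(p,L))[0]-b]
    for yy,a in((h,t(199,420)),(-h,t(403,430))): r.append(proj(T,W(p,(-.063-d,yy,.1)))[0]-a)
    return np.concatenate(r)
o=least_squares(res,[.6,.1,0,.18],loss='soft_l1');print(o.x,np.abs(o.fun).round(1),o.cost)
p=o.x[:3];print('panel',W(p,(-.063-o.x[3],0,.065)),'home',W(p,(-.063,0,.065)),'front edge',W(p,(-.055,0,.114)))
ey=np.array([np.cos(p[2]),np.sin(p[2])])
for uv in(t(235,316),t(377,322),t(372,420),t(230,413)):
    X=onplane(T,uv,.066)[:2]-p[:2];print('rim local',X@ey,X@[-ey[1],ey[0]])
for L,n in(((.042+.028-.186,0,.143),'A'),((.042+.058-.186,0,.132),'C')):
    print(n,(proj(T,W(p,L))[0]-[180,80])*2.8,[(proj(S,W(p,(L[0],y,L[2])))[0]-[190,130])*2.8 for y in(.059,-.059)])
print('appliance corner',onplane(T,t(410,60),.1),'brown',onplane(T,t(600,430),.08),'lookalike',onplane(T,t(437,510),.06))
```

```text
[ 0.706  0.143 -0.035  0.175] [0.1 0.3 0.9 0.4 0.  0.6 1.  0.9 0.2 0.6 0.5 1.  0.4 0.7 0.8 0.2 1.6 0.2
 0.6 0.2] 3.8318641180995723
panel [0.468 0.151 0.065] home [0.643 0.145 0.065] front edge [0.651 0.145 0.114]
rim local -0.14740667191767162 0.0588932091940499
rim local -0.14685587838503017 -0.058557604342661454
rim local -0.22844341124364265 -0.05755670434905416
rim local -0.2277393304533958 0.05803524187217628
A [306.895 259.595] [array([336.053, 167.745]), array([347.677,  94.498])]
C [309.012 225.522] [array([295.388, 179.528]), array([310.678, 105.669])]
appliance corner [0.774 0.064 0.1  ] brown [ 0.468 -0.091  0.08 ] lookalike [0.404 0.04  0.06 ]
```

>>> play_rows --pt "0 0 0" --pt "0 0 0" --pt "-0.5 1 0" --pt "-0.5 1 0" --pt "-0.5 1 0" --pt "-0.5 1 0" --pt "-0.5 1 0" --pt "-0.5 1 0" --twist '[1,1,0.04,0,0,0,0,0]' --fingers 0 --newtons 10

```text
t: 1.8
eef_pos: [0.2615, -0.502, 0.2457]
ee_rot: [-3.141, 0.0, 3.107]
force: [0.2, 0.5, 1.1]
width: 0.0129
gripper_force: 0.0
```

>>> play_rows --pt "-0.55 1 0" --pt "-0.55 1 0" --pt "-0.55 1 0" --pt "-0.55 1 0" --pt "-0.55 1 0" --pt "-0.55 1 0" --pt "-0.55 1 0" --pt "-0.55 1 0" --twist '[0,0,0,0,0,0,0,0]'

```text
t: 2.8
eef_pos: [0.3783, -0.3058, 0.2458]
ee_rot: [-3.141, 0.001, 3.107]
force: [0.2, 0.2, -0.4]
width: 0.0007
gripper_force: 0.0
```

>>> play_rows --pt "-0.55 1 0" --pt "-0.55 1 0" --pt "-0.55 1 0" --pt "-0.55 1 0" --pt "-0.55 1 0" --pt "-0.55 1 0" --pt "-0.55 1 0" --pt "-0.55 1 0" --twist '[0,0,0,0,0,0,0,0]'

```text
t: 3.8
eef_pos: [0.4951, -0.1097, 0.2458]
ee_rot: [3.142, 0.001, 3.108]
force: [-0.2, -0.1, 0.7]
width: 0.0008
gripper_force: 0.0
```

>>> play_rows --pt "-0.57 1 0" --pt "-0.57 1 0" --pt "-0.57 1 0" --pt "-0.57 1 0" --pt "-0.57 1 0" --pt "-0.57 1 0" --pt "-0.57 1 0" --pt "-0.57 1 0" --twist '[0,0,0,0,0,0,0,0]'

```text
t: 4.8
eef_pos: [0.6165, 0.0871, 0.2455]
ee_rot: [-3.142, -0.0, 3.107]
force: [-0.1, 0.3, -0.5]
width: 0.0003
gripper_force: 0.0
```

>>> play_rows --pt "-0.4 0.8 0" --pt "-0.4 0.8 0" --pt "-0.3 0.6 0" --pt "0 0 0" --pt "0 0 0" --twist '[0,0,0,0,0]'

```text
t: 5.42
eef_pos: [0.6446, 0.1392, 0.2456]
ee_rot: [-3.141, -0.0, 3.107]
force: [-0.2, -0.5, 0.5]
width: 0.0005
gripper_force: 0.0
```

Run:
```python
from h import *
T=imaging.grab_frame('top');S=imaging.grab_frame('side')
a=S['pixels'][80:280,190:470];b=T['pixels'][80:280,180:460]
cv2.imwrite('pics/c1.png',cv2.resize(np.vstack([a,b]),(420,600))[:,:,::-1])
```

```text
(no output)
```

View pics/c1.png

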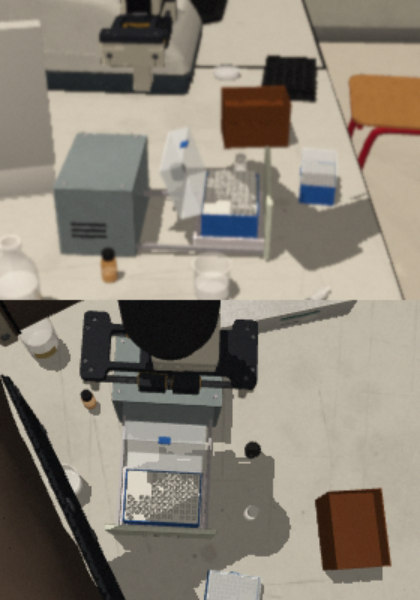

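The gripper is above the housing's front edge: the fingers are at about (145, 85) in the side half, behind the lid. Now I'll descend behind the lid.

>>> play_rows --pt "0 0.1 0.8" --pt "0 0.1 0.8" --pt "0 0 0.8" --pt "0 0 0.8" --pt "0 0 0.6" --pt "0 0 0.35" --pt "0 0 0" --twist '[0,0,0,0,0,0,0]'

```text
t: 6.4
eef_pos: [0.6448, 0.1442, 0.1415]
ee_rot: [-3.141, -0.001, 3.107]
force: [-0.5, -0.4, -0.1]
width: 0.0006
gripper_force: 0.0
```

Run:
```python
from h import *
S=imaging.grab_frame('side');s=arm.get_state();print(s['eef_pos'],s['force'])
cv2.imwrite('pics/c2.png',cv2.resize(S['pixels'][110:270,210:410],(700,560),interpolation=2)[:,:,::-1])
```

```text
[0.64517078 0.14439496 0.1420841 ] [-0.65732981  0.12129203  0.78538304]
```

View pics/c2.png

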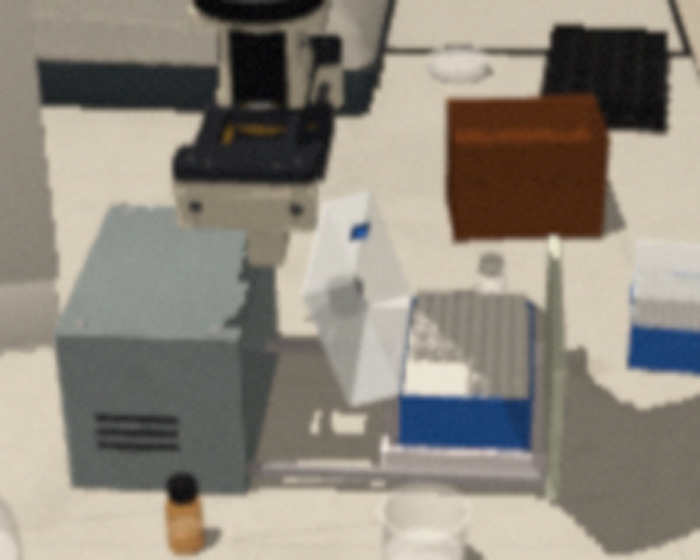

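Fingers sit between the lid (305–410, 195–400) and the housing front, tip just above the roof. Pushing slowly.

>>> play_rows --pt "0.3 0 0" --pt "0.3 0 0" --pt "0.2 0 0" --pt "0.2 0 0" --pt "0.2 0 0" --pt "0.2 0 0" --pt "0.2 0 0" --pt "0.2 0 0" --twist '[0,0,0,0,0,0,0,0]'

```text
t: 7.45
eef_pos: [0.5997, 0.146, 0.1418]
ee_rot: [-3.142, 0.0, 3.107]
force: [1.3, -0.3, 0.6]
width: 0.0007
gripper_force: 0.5
```

>>> play_rows --pt "0.2 0 0" --pt "0.2 0 0" --pt "0.2 0 0" --pt "0.2 0 0" --pt "0.2 0 0" --pt "0.2 0 0" --pt "0.2 0 0" --pt "0.2 0 0" --twist '[0,0,0,0,0,0,0,0]'

```text
t: 8.45
eef_pos: [0.5595, 0.1474, 0.1416]
ee_rot: [-3.142, -0.0, 3.107]
force: [1.1, 0.2, -0.3]
width: 0.0003
gripper_force: 0.2
```

Run:
```python
from h import *
S=imaging.grab_frame('side');s=arm.get_state();print(s['eef_pos'],s['force'])
cv2.imwrite('pics/c3.png',cv2.resize(S['pixels'][110:270,210:410],(700,560),interpolation=2)[:,:,::-1])
```

```text
[0.55881028 0.14722464 0.14151852] [-1.62437437  0.98400719 -0.84691205]
```

View pics/c3.png

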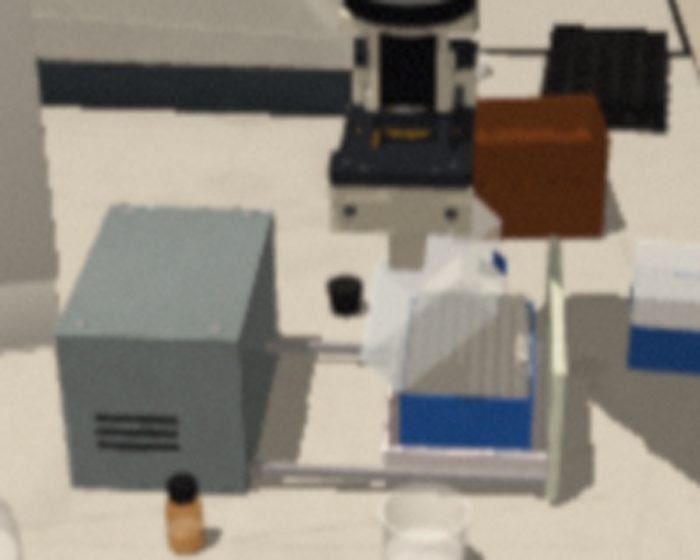

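The lid is past vertical and following the fingers at (360–500, 200–380); drawer and box haven't moved. I'll continue forward and down.

>>> play_rows --pt "0.15 0 0.06" --pt "0.15 0 0.06" --pt "0.15 0 0.06" --pt "0.15 0 0.06" --pt "0.15 0 0.06" --pt "0.15 0 0.08" --pt "0.15 0 0.08" --pt "0.15 0 0.08" --twist '[0,0,0,0,0,0,0,0]'

```text
t: 9.5
eef_pos: [0.5297, 0.1484, 0.1281]
ee_rot: [-3.142, -0.0, 3.107]
force: [0.8, -0.6, -0.4]
width: 0.0002
gripper_force: 0.1
```

>>> play_rows --pt "0.1 0 0.08" --pt "0.1 0 0.08" --pt "0.1 0 0.08" --pt "0.1 0 0.08" --pt "0 0 0.08" --pt "0 0 0.04" --pt "0 0 0" --pt "0 0 0" --twist '[0,0,0,0,0,0,0,0]'

```text
t: 10.5
eef_pos: [0.5201, 0.1487, 0.1174]
ee_rot: [-3.142, 0.0, 3.107]
force: [-0.7, 1.0, 2.7]
width: 0.0002
gripper_force: 1.1
```

>>> play_rows --pt "0 0 0.03" --pt "0 0 0.03" --pt "0 0 0" --pt "0 0 0" --pt "0 0 0" --twist '[0,0,0,0,0]'

```text
t: 11.12
eef_pos: [0.521, 0.1487, 0.1172]
ee_rot: [3.141, 0.002, 3.108]
force: [-1.6, -2.2, 11.1]
width: 0.0003
gripper_force: 5.4
```

Run:
```python
from h import *
S=imaging.grab_frame('side');s=arm.get_state();print(s['eef_pos'],s['force'])
cv2.imwrite('pics/c4.png',cv2.resize(S['pixels'][110:270,210:410],(700,560),interpolation=2)[:,:,::-1])
```

```text
[0.52104384 0.14871268 0.11719863] [-2.13257338 -2.89754536 10.46690717]
```

View pics/c4.png

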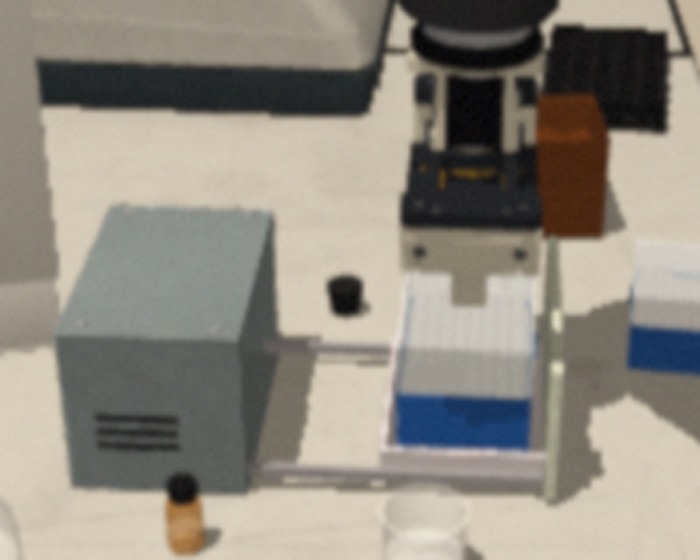

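The lid lies flat and shut on the box; the height stopped at 98 mm and the force rose to 11 N. Next I'll lift off and go round in front of the panel.

>>> play_rows --pt "0 0 -0.3" --pt "0 0 -0.7" --pt "0 0 -0.9" --pt "0.8 0 0" --pt "0.8 0 0" --pt "0.8 0 0" --pt "0.8 0 0" --pt "0.5 0 0" --twist '[0,0,0,0,0,0,0,0]'

```text
t: 12.18
eef_pos: [0.4266, 0.1519, 0.1634]
ee_rot: [3.141, 0.0, 3.108]
force: [-0.3, -0.7, 0.2]
width: 0.0003
gripper_force: 0.0
```

>>> play_rows --pt "0 0 0" --pt "0 0 0.8" --pt "0 0 0.8" --pt "0 0 0.8" --pt "0 0 0.7" --pt "0 0 0.3" --pt "0 0 0" --twist '[0,0,0,0,0,0,0]'

```text
t: 13.05
eef_pos: [0.4278, 0.1519, 0.0781]
ee_rot: [-3.141, -0.001, 3.107]
force: [0.2, -0.2, 1.3]
width: -0.0001
gripper_force: 0.0
```

>>> play_rows --pt "-0.3 0 0" --pt "-0.3 0 0" --pt "-0.2 0 0" --pt "-0.2 0 0" --pt "-0.15 0 0" --pt "-0.15 0 0" --pt "-0.15 0 0" --pt "-0.15 0 0" --twist '[0,0,0,0,0,0,0,0]'

```text
t: 14.05
eef_pos: [0.4676, 0.1503, 0.0783]
ee_rot: [-3.141, -0.0, 3.107]
force: [-2.6, -0.6, 1.6]
width: 0.0005
gripper_force: 1.1
```

Run:
```python
from h import *
S=imaging.grab_frame('side');s=arm.get_state();print(s['eef_pos'],s['force'])
cv2.imwrite('pics/c5.png',cv2.resize(S['pixels'][110:270,210:410],(700,560),interpolation=2)[:,:,::-1])
```

```text
[0.46815244 0.15052533 0.07828971] [-0.21748455 -0.62539143 -0.63367945]
```

View pics/c5.png

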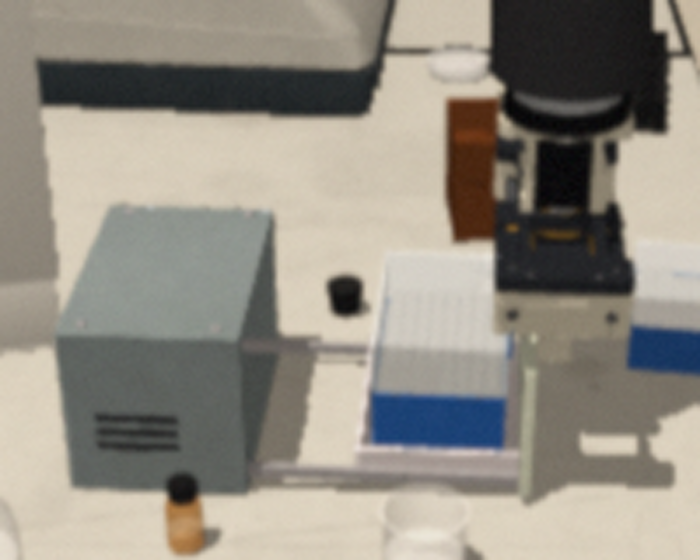

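Lid is shut and the drawer moves in under the fingers (panel now at x≈528). I'll keep pushing.

>>> play_rows --pt "-0.2 0 0" --pt "-0.25 0 0" --pt "-0.3 0 0" --pt "-0.3 0 0" --pt "-0.3 0 0" --pt "-0.3 0 0" --pt "-0.3 0 0" --pt "-0.3 0 0" --twist '[0,0,0,0,0,0,0,0]'

```text
t: 15.1
eef_pos: [0.5242, 0.1485, 0.0782]
ee_rot: [-3.141, -0.0, 3.107]
force: [-2.1, -1.7, 0.1]
width: 0.0008
gripper_force: 1.1
```

>>> play_rows --pt "-0.3 0 0" --pt "-0.3 0 0" --pt "-0.3 0 0" --pt "-0.3 0 0" --pt "-0.3 0 0" --pt "-0.3 0 0" --pt "-0.3 0 0" --pt "-0.3 0 0" --twist '[0,0,0,0,0,0,0,0]'

```text
t: 16.1
eef_pos: [0.5843, 0.1465, 0.0783]
ee_rot: [-3.142, 0.0, 3.107]
force: [-2.1, -1.6, -1.3]
width: 0.0003
gripper_force: 1.1
```

>>> play_rows --pt "-0.25 0 0" --pt "-0.25 0 0" --pt "-0.2 0 0" --pt "-0.2 0 0" --pt "-0.15 0 0" --pt "-0.15 0 0" --pt "-0.15 0 0" --pt "0 0 0" --twist '[0,0,0,0,0,0,0,0]'

```text
t: 17.1
eef_pos: [0.6183, 0.1457, 0.0785]
ee_rot: [3.141, 0.001, 3.108]
force: [0.1, 0.4, 0.1]
width: 0.0005
gripper_force: 0.0
```

>>> play_rows --pt "-0.1 0 0" --pt "-0.1 0 0" --pt "-0.1 0 0" --pt "-0.1 0 0" --pt "-0.08 0 0" --pt "-0.04 0 0" --pt "-0.04 0 0" --pt "0 0 0" --twist '[0,0,0,0,0,0,0,0]'

```text
t: 18.1
eef_pos: [0.6316, 0.1449, 0.0782]
ee_rot: [-3.142, 0.0, 3.107]
force: [-1.1, 0.5, 0.2]
width: 0.0006
gripper_force: 0.5
```

>>> play_rows --pt "-0.04 0 0" --pt "-0.04 0 0" --pt "0 0 0" --twist '[0,0,0]'

```text
t: 18.48
eef_pos: [0.6335, 0.1448, 0.0783]
ee_rot: [-3.142, -0.0, 3.107]
force: [-2.3, 1.3, 0.7]
width: 0.0003
gripper_force: 1.0
```

>>> play_rows --pt "-0.04 0 0" --pt "-0.04 0 0" --pt "0 0 0" --pt "0 0 0" --twist '[0,0,0,0]'

```text
t: 18.98
eef_pos: [0.6335, 0.1448, 0.0782]
ee_rot: [-3.141, -0.003, 3.107]
force: [-10.2, 2.9, 5.8]
width: 0.0001
gripper_force: 5.3
```

>>> play_rows --pt "-0.04 0 0" --pt "-0.04 0 0" --pt "0 0 0" --pt "0 0 0" --twist '[0,0,0,0]'

```text
t: 19.48
eef_pos: [0.6336, 0.1447, 0.0782]
ee_rot: [-3.14, -0.006, 3.107]
force: [-19.2, 5.6, 11.8]
width: 0.0004
gripper_force: 9.6
```

Solid stop at the expected home position, so I'll back off, rise and check.

>>> play_rows --pt "0.2 0 0" --pt "0.5 0 0" --pt "0.8 0 0" --pt "0.9 0 0" --pt "0.5 0 -0.8" --pt "0.5 0 -1" --pt "0 0 -1" --pt "0 0 0" --twist '[0,0,0,0,0,0,0,0]'

```text
t: 20.48
eef_pos: [0.5535, 0.1482, 0.1507]
ee_rot: [3.139, 0.004, 3.108]
force: [-0.0, -0.1, -0.9]
width: 0.0008
gripper_force: 0.0
```

Run:
```python
from h import *
S=imaging.grab_frame('side');T=imaging.grab_frame('top');s=arm.get_state();print(s['eef_pos'],s['force'])
p=lambda f:proj(f,[[.647,.227,.1],[.640,.063,.1]])
print(p(S),p(T))
cv2.imwrite('pics/c6.png',cv2.resize(S['pixels'][110:310,170:410],(720,600),interpolation=2)[:,:,::-1])
```

```text
[0.55233487 0.1475524  0.14835218] [-0.38172541 -0.94102995 -0.35766541]
[[283.05557628 212.94867175]
 [292.48101635 175.14491821]] [[254.68640918 152.40194908]
 [327.09958785 156.63293668]]
```

View pics/c6.png

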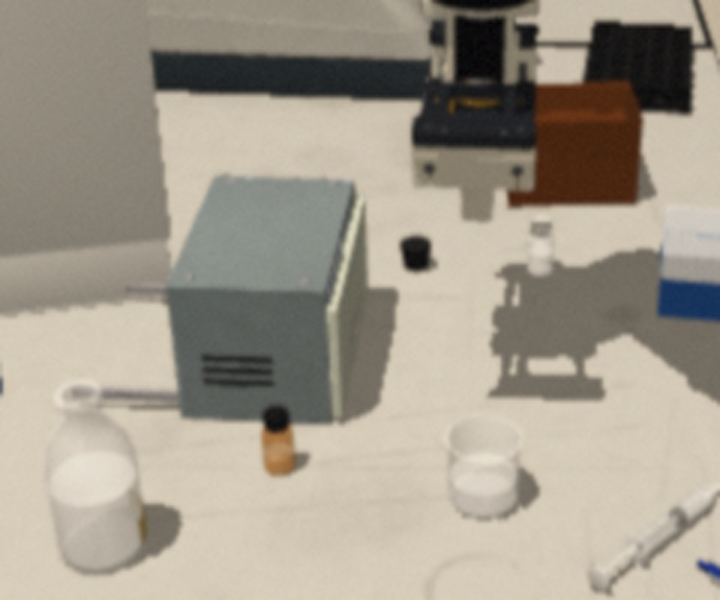

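The panel sits flush against the housing front (330–365, 195–420), the bystanders are in place and the robot touches nothing.

```bash
python3 -c "from station import arm; print(arm.job_done())"
```

```text
the job is handed in; nothing more can be done
None
```

The lid is fully shut, the drawer with the tip box is pushed fully home, the glassware and small things look undisturbed in the final side view, and the job is handed in.

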